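# Put the rivet tins away in their slide box

## Robot

A 7-joint arm with a two-finger parallel gripper is mounted at the origin on the work surface. World frame = base frame: x ahead of the robot, y to its left, z up, the work surface at z = 0. Lengths are in m, angles in rad, forces in N, time in s.
With the tool pointing down it reaches from about 0.4 to 0.85 m from the base axis. Payload 10.4 kg.
Tool frame: the origin (TCP) lies midway between the tips of the shut fingers; the grasp point (between the pads) lies 19 mm behind it (r.grasp_offset is the distance from the TCP to the grasp point, in m); x points along the fingers, y is the direction in which the jaws open and shut, and the axes are right-handed (so a half turn about x gives the same grasp; the last joint's range is limited). The gripper opens to 87 mm and grips with 3 to 60 N. Pads are 19 mm wide; open, the fingers measure 117 mm over their backs; the gripper's body (75 mm by 190 mm) begins 51 mm behind the grasp point.
Start: joints at [1.124, 0.332, -0.065, 1.46, 0.022, 1.35, -0.088], TCP at [0.257, -0.57, 0.223] pointing down, gripper open.
Joint ranges: [-2.6, 2.6], [-0.5, 2.12], [-1.47, 1.34], [0.16, 2.42], [-1.27, 4.41], [0.06, 2.06], [-2.6, 2.6]. Speed limits (rad/s): [2.22, 2.22, 2.79, 2.79, 3.14, 3.14, 3.14].

## Interface

Orientations are given as a unit quaternion [x, y, z, w].
In Python, from bench import r, vision, close_job gives the robot as it stands. The module is installed in compiled form; this text tells all that it offers.
- The arm moves only by the shell command python3 -m pendant 'ROWS' [OPENING] [FORCE]. ROWS is text: rows parted by semicolons, each of 6 numbers parted by spaces: the shift along the tool's x, y, z in units of 0.25 m (1.0 is 0.25 m), then the turn, a rotation vector about the tool's x, y, z in units of 1.5 rad (1.0 is 1.5 rad). A call has 1 to 8 rows; each row is the pose to reach, as a shift and turn from the pose commanded when the call began, along the tool's axes at that moment; what a row does not reach only later rows make up. A row lasts 1/10 s, in which the tool goes at most 50 mm and 8.59 degrees, less where a joint would pass 70% of its speed; a pose out of reach is approached as far as the arm can. A call with a number of a shift or a turn outside -1 to 1 is refused whole. A call with a gripper value outside its range is refused whole. OPENING is the gripper command: -1 is shut, 1 is fully open, values between are in proportion, set as the call begins (- or left out, the last holds). The fingers move at their own pace and stop on an object; FORCE is the grip in N (left out, the last holds). Time passes only in rows, so rows that repeat a pose let the fingers close. It gives the time, the measured TCP pose, the force and the opening at its end, in the units of the state.
- r.read_state(): the state, without advancing time (a new reading comes with each control period).
- vision.camera(name): name is "scene" or "top" or "wrist"; returns (picture, depth): 420x560x3 uint8, blue, green, red; 420x560 float32, m along the optical axis (not along the pixel's ray), 0 where there is no reading.
- vision.get_calibration(name): a dict with "camera_matrix" (3x3 intrinsics, pixels), "rvec" (rotation vector, rad) and "tvec" (3), from world to camera coordinates, as OpenCV has them. Camera axes: x right, y down, z forward; pixel columns grow to the right and rows downward; lengths in m; the calibration is good to about 2 mm. A picture is of the moment at which its call begins: read the wrist's pose just before it. get_calibration takes no time and is no camera call; for the wrist camera it gives the pose at the moment of the call.
- close_job(): hands the job in, once; it reports no verdict.
The state is a dict: "time": time; "joint_positions": joint angles; "joint_vel": joint speeds; "joint_torque": joint torques, N m; "ee_pos": TCP position; "eef_rot": TCP orientation; "ft_force": force on the tool from outside, world axes, zero at the start; "torque": the same for the moment, N m; "width": finger opening in m.
Only numpy, scipy, OpenCV 4.12 (cv2) and the standard library are available. Lean on these libraries where they do the work, as an engineer would, in place of code of your own. Each camera call takes 0.05 s, during which the arm holds its last target. There are 200 camera calls.

## Task

The tray of the tin box was pushed back into its sleeve the wrong way round, with its brass pull at the back. Slide the tray right out and turn it end for end, stand every tin left out on the bench upright in the tray's single row, nudging the tins already there aside to make room, and slide the full tray back into the sleeve, fully home, with the pull at the mouth. Leave the other things on the bench where they are.

Things in the scene. Friction and masses are not known exactly. Their poses are not given: they have to be found in the camera images.
- sleeve: the slide box's sleeve: an oblong plywood shell screwed flat to the bench on the robot's left, 72 mm wide, 53 high, 231 long, walls 7 mm, no floor of its own (the tray runs on the bench top). Open at one end only, the mouth, which faces roughly the robot's right (-y). Origin on the bench at the centre of the mouth; x points straight out of the mouth, y across, z up
- sleeve_back (a point): centre of the inner face of the sleeve's closed back end, on the bench, 224 mm inside the mouth. The sleeve is 58 mm wide and 46 mm high inside, so the tray has 4 mm of play on either side
- tray: the dark wooden tray, loose, about 0.3 kg: 222 mm long, 50 wide, walls 20 high and 6 thick, floor 5 thick; inside 210 by 38 mm, one row of tins, room for six with 18 mm to spare. Slides easily on the bench, tins and all. Origin at the centre of its underside, pull not counted; x along it towards the end with the pull, z up. Home, its pull end is flush with the mouth, its origin 111 to 113 mm inside
- tray_end (a point): foot of the tray's plain end face (111 mm from the tray's origin, against its x), whose two upright corners are bevelled 6 mm to lead the tray in. At the start the tray is in the sleeve the wrong way round, pull inside, and this end stands 30 to 48 mm out of the mouth, where the tray can be taken by its two long walls, 50 mm across
- pull (a point): the tray's brass pull: a round upright post 14 mm in diameter on a bracket, top 40 mm above the tray's underside, axis 23 mm beyond the tray's end face (134 mm from the tray's origin). This point is on the post's axis, 30 mm above the tray's underside. It can be pinched from above, across the tray
- tin_a: a plain round aluminium screw-top tin, 32 mm in diameter and 32 mm tall, 45 g; origin at the centre of its underside, z up its axis. One of the three that stand in the tray from the start, in one row and spaced out so that no gap between them takes another; they slide along the tray floor when pushed, and stand 17 mm above its walls.
- tin_b: a plain round aluminium screw-top tin, 32 mm in diameter and 32 mm tall, 45 g; origin at the centre of its underside, z up its axis. One of the three that stand in the tray from the start, in one row and spaced out so that no gap between them takes another; they slide along the tray floor when pushed, and stand 17 mm above its walls.
- tin_c: a plain round aluminium screw-top tin, 32 mm in diameter and 32 mm tall, 45 g; origin at the centre of its underside, z up its axis. One of the three that stand in the tray from the start, in one row and spaced out so that no gap between them takes another; they slide along the tray floor when pushed, and stand 17 mm above its walls.
- tin_d: a plain round aluminium screw-top tin, 32 mm in diameter and 32 mm tall, 45 g; origin at the centre of its underside, z up its axis. One of the two or three (if two, the third is absent) that stand loose on the bench on the robot's right.
- tin_e: a plain round aluminium screw-top tin, 32 mm in diameter and 32 mm tall, 45 g; origin at the centre of its underside, z up its axis. One of the two or three (if two, the third is absent) that stand loose on the bench on the robot's right.
- tin_f: a plain round aluminium screw-top tin, 32 mm in diameter and 32 mm tall, 45 g; origin at the centre of its underside, z up its axis. One of the two or three (if two, the third is absent) that stand loose on the bench on the robot's right.
- spool: Not to be disturbed: a thread spool, 42 mm wide, 52 mm tall, standing on the bench beyond the loose tins; origin under its centre.
- beveller: Not to be disturbed: a wooden-handled edge tool 150 mm long and 26 mm thick, lying beyond the sleeve; origin under its middle, x to its tip.
- dye: Not to be disturbed: an amber dye bottle, 54 mm wide and 110 mm tall; origin under its centre.
- glue: Not to be disturbed: a white-capped jar, 72 mm wide and 85 mm tall; origin under its centre.
- mug: Not to be disturbed: a mug, 80 mm wide and 95 mm tall; origin under its centre.
- maul: Not to be disturbed: a maul standing on its white head, 64 mm wide and 190 mm tall; origin under its centre.
- folder: Not to be disturbed: a white flat bone folder, about 150 mm long, 24 mm wide, 5 mm thick, lying on the bench; origin under its middle.
Mind the look-alikes: they are no part of the job. Leave any blue or green look-alike of the tin_f alone.

How it is judged:
On the way, in this order (a step that is already met when the one before it is completed fails the run):
1. the tray, pull and all, is clear of the sleeve (x of tray in the frame of sleeve above 0.115 m and x of pull in the frame of sleeve above 0.007 m), for 0.1 s.
2. the tray, turned so that its pull points away from the sleeve, has entered the sleeve (x of tray in the frame of sleeve below 0.08 m and x of pull in the frame of sleeve above 0.005 m and angle between the x axis of tray and the x axis of sleeve, either way round below 0.1 rad and y of tray in the frame of sleeve between -0.012 and 0.012 m), for 0.1 s.
At the end, for the whole second after the job is handed in: the tray lies in the sleeve with its pull outside the mouth and its pull end within 6 mm of flush with the mouth; all the tins present stand upright on the tray's floor (within 0.12 rad); everything is at rest (x of tray in the frame of sleeve between -0.125 and -0.105 m and y of tray in the frame of sleeve between -0.008 and 0.008 m and x of pull in the frame of sleeve above 0.005 m and angle between the x axis of tray and the x axis of sleeve, either way round below 0.06 rad and height (world z) of tray below 0.004 m and linear speed of each of tray, tin_a, tin_b, tin_c, tin_d, tin_e, tin_f below 0.02 m/s and x of tin_a in the frame of tray between -0.098 and 0.098 m and y of tin_a in the frame of tray between -0.012 and 0.012 m and z of tin_a in the frame of tray between 0 and 0.009 m and angle between each of tin_a, tin_b, tin_c, tin_d, tin_e, tin_f's own z axis and vertical below 0.12 rad and x of tin_b in the frame of tray between -0.098 and 0.098 m and y of tin_b in the frame of tray between -0.012 and 0.012 m and z of tin_b in the frame of tray between 0 and 0.009 m and x of tin_c in the frame of tray between -0.098 and 0.098 m and y of tin_c in the frame of tray between -0.012 and 0.012 m and z of tin_c in the frame of tray between 0 and 0.009 m and x of tin_d in the frame of tray between -0.098 and 0.098 m and y of tin_d in the frame of tray between -0.012 and 0.012 m and z of tin_d in the frame of tray between 0 and 0.009 m and x of tin_e in the frame of tray between -0.098 and 0.098 m and y of tin_e in the frame of tray between -0.012 and 0.012 m and z of tin_e in the frame of tray between 0 and 0.009 m and x of tin_f in the frame of tray between -0.098 and 0.098 m and y of tin_f in the frame of tray between -0.012 and 0.012 m and z of tin_f in the frame of tray between 0 and 0.009 m); the robot touches nothing.
It fails at once if a thing that is no part of the job is pushed more than 40 mm from its place (distance of any of spool, beveller, dye, glue, mug, maul, folder from where it was at the start of the episode above 0.04 m).
It fails at once if a standing thing that is no part of the job is knocked over (angle between any of spool, dye, glue, mug, maul's own z axis and vertical above 0.7 rad).
Of tin_d, tin_e, tin_f only 2 to 3 are there at a start; the rules pass over those that are not, and their reading is None.
At some moment in a run one of tin_d, tin_e, tin_f may be knocked a few centimetres aside while the robot is not near it.
Once in a run the grip may slacken for a moment while it holds something.
It also fails if it takes over 208 s, if anything falls off the work surface, if the arm or the gripper's body presses on something with over 40 N, if the wrist force passes 120 N, or if a joint passes its speed limit or range.

## Working session

There is one attempt and no reset: what is moved stays moved. The work goes in short steps, Python scripts to look and compute and a shell command to move; the robot and the scene stay as the last step left them, time stands still between calls to the robot, and variables do not carry over. Pictures are saved under pics/ and viewed, about 12 in all and at most 16, crops included, and the job is handed in when it is done.

```bash
mkdir -p pics; ls; python3 - <<'E'
from bench import r,vision
import cv2
s=r.read_state();print({k:(v if k!='joint_torque' else 0) for k,v in s.items()}, r.grasp_offset)
for n in ("scene","top"):
    p,d=vision.camera(n);cv2.imwrite(f"pics/{n}0.png",p);c=vision.get_calibration(n);print(n,c)
E
```

```text
pics
{'time': 0.0, 'joint_positions': array([ 1.12440581,  0.3328598 , -0.0646734 ,  1.46093213,  0.02158791,
        1.3498832 , -0.08850282]), 'joint_vel': array([ 0.0014152 ,  0.0004618 ,  0.00050877,  0.00048857, -0.00196085,
        0.0006236 , -0.00082706]), 'joint_torque': 0, 'ee_pos': array([ 0.25684065, -0.56937322,  0.22176579]), 'eef_rot': array([-0.69116818, -0.1491851 ,  0.69141631, -0.14823573]), 'ft_force': array([ 0.1224435 ,  0.43183435, -0.57798455]), 'torque': array([-0.00212083,  0.08624528, -0.04743236]), 'width': 0.0872900316136242} 0.0187
scene {'camera_matrix': array([[448.30324558,   0.        , 279.36301045],
       [  0.        , 448.30324558, 217.94596311],
       [  0.        ,   0.        ,   1.        ]]), 'rvec': array([ 2.09716476,  0.5650463 , -0.31060684]), 'tvec': array([-0.50833158, -0.13155281,  1.40466743])}
top {'camera_matrix': array([[407.87659838,   0.        , 282.37808624],
       [  0.        , 407.87659838, 211.4041867 ],
       [  0.        ,   0.        ,   1.        ]]), 'rvec': array([ 2.21018847, -2.15770156,  0.11203901]), 'tvec': array([-0.04537907,  0.60418253,  1.09507092])}
```

View pics/top0.png

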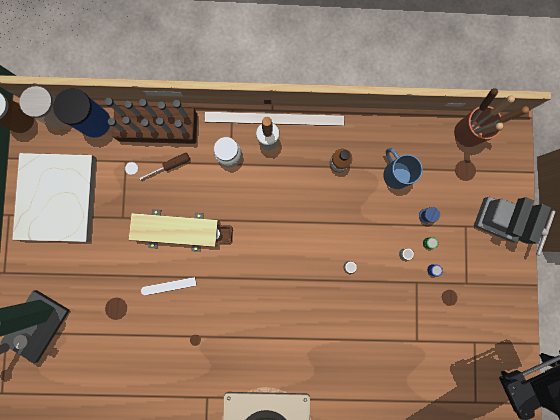

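View pics/scene0.png

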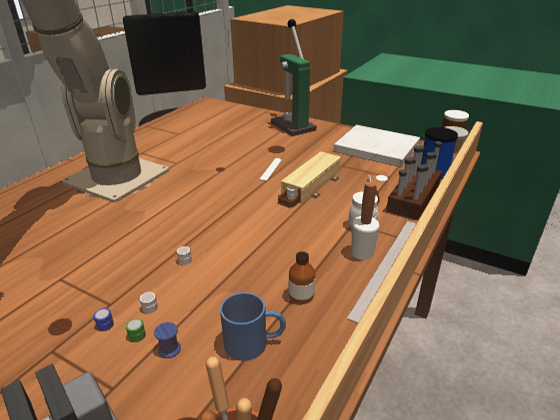

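The top view shows the sleeve at (130–220, 213–247), with the dark tray end at about (225,234). The plain tins are at (350,267) and (407,254). The blue (435,271) and green (431,243) look-alikes are to be left alone. Only two loose tins seem to be present.

```bash
cat > h.py <<'E'
from bench import r,vision
import cv2,numpy as np
from scipy.spatial.transform import Rotation as Rn
def ray(cal,uv,z):
    R=cv2.Rodrigues(cal['rvec'])[0];t=np.ravel(cal['tvec'])
    uv=np.atleast_2d(np.array(uv,float)); K=cal['camera_matrix']
    d=np.c_[(uv[:,0]-K[0,2])/K[0,0],(uv[:,1]-K[1,2])/K[1,1],np.ones(len(uv))]@R
    c=-R.T@t
    return c+d*((z-c[2])/d[:,2])[:,None]
def proj(cal,P): return cv2.projectPoints(np.atleast_2d(np.array(P,float)),cal['rvec'],np.ravel(cal['tvec']),cal['camera_matrix'],None)[0][:,0]
def cloud(cal,d):
    R=cv2.Rodrigues(cal['rvec'])[0];t=np.ravel(cal['tvec']);K=cal['camera_matrix']
    v,u=np.mgrid[:d.shape[0],:d.shape[1]]
    P=np.dstack([(u-K[0,2])/K[0,0]*d,(v-K[1,2])/K[1,1]*d,d])
    W=(P-t)@R; W[d==0]=np.nan
    return W
def down(yaw):  # tool x down, tool y at world angle yaw
    x=np.array([0,0,-1.]);y=np.array([np.cos(yaw),np.sin(yaw),0]);return Rn.from_matrix(np.c_[x,y,np.cross(x,y)])
def yawnow():
    y=Rn.from_quat(r.read_state()['eef_rot']).as_matrix()[:,1];return np.arctan2(y[1],y[0])
def go(pos,yaw=None):
    "print shift (units) and turn (units) from the measured pose to target TCP pos/yaw"
    s=r.read_state();R0=Rn.from_quat(s['eef_rot']);
    R1=down(yawnow() if yaw is None else yaw)
    print('row',np.round(R0.inv().apply(np.array(pos)-s['ee_pos'])/.25,3),np.round((R0.inv()*R1).as_rotvec()/1.5,3))
def st():
    s=r.read_state();print('t',round(s['time'],2),'tcp',s['ee_pos'].round(4),'yaw',round(yawnow(),4),'F',s['ft_force'].round(1),'w',round(s['width'],4),'q',s['joint_positions'].round(2))
E
python3 - <<'E'
from h import *
st()
print(Rn.from_quat(r.read_state()['eef_rot']).as_matrix().round(3))
c=vision.get_calibration('top');p,d=vision.camera('top');W=cloud(c,d)
for uv in [(350,267),(407,254),(435,271),(431,243),(131,168),(430,215)]:
    u,v=uv;m=W[v-14:v+15,u-14:u+15].reshape(-1,3);hi=m[:,2]>.02
    print(uv,np.nanmax(m[:,2]).round(3),np.nanmean(m[hi],0).round(4) if hi.any() else '', hi.sum(), ray(c,uv,.032).round(4))
# sleeve roof
hsv=cv2.cvtColor(p,cv2.COLOR_BGR2HSV)
m=((hsv[...,0]>20)&(hsv[...,0]<35)&(hsv[...,1]>60)&(hsv[...,2]>120)).astype(np.uint8); m[:200]=0;m[260:]=0;m[:,:110]=0;m[:,240:]=0
b=cv2.boxPoints(cv2.minAreaRect(np.argwhere(m)[:,::-1].astype(np.float32)));print(b,ray(c,b,.053).round(4))
q=ray(c,b,.053); print([np.linalg.norm(q[i]-q[i-1]).round(4) for i in range(4)])
cv2.imwrite('pics/a.png',cv2.resize(p[190:310,110:460],None,fx=2.28,fy=2.28,interpolation=cv2.INTER_CUBIC))
p,d=vision.camera('wrist');cv2.imwrite('pics/w0.png',p)
E
```

```text
t 0.1 tcp [ 0.2569 -0.5694  0.2218] yaw -1.1469 F [0.8 0.  0.5] w 0.0871 q [ 1.12  0.33 -0.06  1.46  0.02  1.35 -0.09]
[[-0.001  0.411 -0.912]
 [ 0.001 -0.912 -0.411]
 [-1.    -0.001  0.   ]]
(350, 267) 0.037 [ 0.4584 -0.2185  0.0316] 110 [[ 0.4579 -0.2177  0.032 ]]
(407, 254) 0.037 [ 0.4975 -0.3739  0.0313] 118 [[ 0.4965 -0.3731  0.032 ]]
(435, 271) 0.037 [ 0.4549 -0.4519  0.0314] 122 [[ 0.4523 -0.4495  0.032 ]]
(431, 243) 0.037 [ 0.5289 -0.4403  0.0313] 124 [[ 0.528  -0.4392  0.032 ]]
(131, 168) 0.019  0 [[0.7139 0.3876 0.032 ]]
(430, 215) 0.058 [ 0.6049 -0.4338  0.05  ] 204 [[ 0.6048 -0.4371  0.032 ]]
[[128.40102 244.38579]
 [130.91371 209.20811]
 [216.90355 215.35023]
 [214.39085 250.52791]] [[0.505  0.3755 0.053 ]
 [0.5987 0.3741 0.053 ]
 [0.5879 0.1445 0.053 ]
 [0.494  0.1476 0.053 ]]
[np.float64(0.2281), np.float64(0.0937), np.float64(0.2298), np.float64(0.0939)]
```

View pics/w0.png

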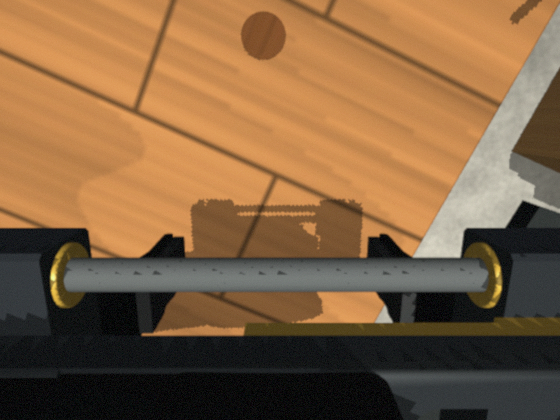

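```bash
python3 - <<'E'
from h import *
c=vision.get_calibration('top');p,d=vision.camera('top');W=cloud(c,d)
m=(W[...,2]>.044)&(W[...,2]<.07)&(W[...,0]>.45)&(W[...,0]<.65)&(W[...,1]>.08)&(W[...,1]<.45)
P=W[m];print(m.sum(),np.median(P[:,2]))
rc=cv2.minAreaRect(P[:,:2].astype(np.float32));print(rc);print(cv2.boxPoints(rc).round(4))
m=(W[...,2]>.008)&(W[...,0]>.45)&(W[...,0]<.65)&(W[...,1]>.07)&(W[...,1]<.14)
print(W[m][:,1].min(),W[m].mean(0))
go([.5,-.3,.3],-.5)
E
python3 -m pendant '0 0 0 0 0 0' 1 20
python3 - <<'E'
from h import *
go([.45,-.35,.28],-.6)
E
```

```text
2338 0.05247373018225432
((0.5474212169647217, 0.260625958442688), (0.23155830800533295, 0.07197536528110504), 86.86166381835938)
[[0.5051 0.147 ]
 [0.577  0.1431]
 [0.5897 0.3743]
 [0.5178 0.3782]]
0.10760740075848918 [0.539172   0.12118039 0.01961188]
row [-0.311 -0.583 -1.33 ] [-0.431 -0.     0.   ]
time: 0.35
ee_pos: [0.257, -0.5696, 0.2224]
eef_rot: [-0.691, -0.149, 0.691, -0.149]
ft_force: [0.5, 0.3, -0.9]
width: 0.0868
row [-0.23  -0.483 -1.065] [-0.365 -0.     0.   ]
```

View pics/a.png

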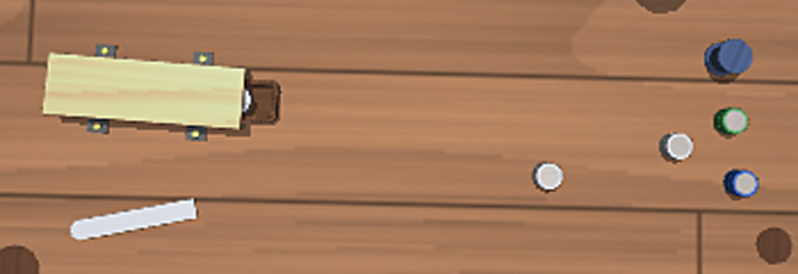

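Crop: the sleeve roof, the tray end about 38 mm out at (265,102), and the two plain tins at (548,176) and (678,146). The fit gives the mouth centre at (0.541, 0.145) and a jaw yaw of −0.055. Moving over now.

```bash
python3 -m pendant '-.2 -.3 -.9 -.3 0 0;-.2 -.3 -.9 -.3 0 0;-.2 -.3 -.9 -.3 0 0;-.2 -.3 -.9 -.3 0 0;-.2 -.3 -.9 -.3 0 0;-.2 -.3 -.9 -.3 0 0;-.2 -.3 -.9 -.3 0 0;-.2 -.3 -.9 -.3 0 0' 1 20 | head -2
python3 - <<'E'
from h import *
st();go([.54,-.05,.26],-.055);go([.54,.115,.26],-.055)
E
```

```text
time: 1.15
ee_pos: [0.4301, -0.4099, 0.2722]
t 1.15 tcp [ 0.4301 -0.4099  0.2722] yaw -0.6988 F [-0.6 -0.9  0.2] w 0.087 q [ 0.89  0.26 -0.25  1.46  0.06  1.43 -0.06]
row [ 0.048 -0.59  -1.385] [-0.429  0.     0.   ]
row [ 0.048 -1.014 -1.89 ] [-0.429  0.     0.   ]
```

```bash
python3 -m pendant '0 -.5 -.95 -.43 0 0;0 -.5 -.95 -.43 0 0;0 -.5 -.95 -.43 0 0;0 -.5 -.95 -.43 0 0;0 -.5 -.95 -.43 0 0;0 -.5 -.95 -.43 0 0;0 -.5 -.95 -.43 0 0;0 -.5 -.95 -.43 0 0' | head -2
python3 - <<'E'
from h import *
st();go([.54,.125,.2],-.055)
E
```

```text
time: 1.95
ee_pos: [0.4874, -0.1482, 0.2724]
t 1.95 tcp [ 0.4874 -0.1482  0.2724] yaw -0.0542 F [-0.4 -0.8 -0.1] w 0.0871 q [ 0.68  0.08 -0.5   1.66  0.04  1.41  0.12]
row [ 0.289  0.151 -1.103] [0.001 0.    0.   ]
```

```bash
python3 -m pendant '.25 .15 -.95 0 0 0;.25 .15 -.95 0 0 0;.25 .15 -.95 0 0 0;.25 .15 -.95 0 0 0;.25 .15 -.95 0 0 0;.25 .15 -.95 0 0 0;.25 .15 -.95 0 0 0' | head -2
python3 - <<'E'
from h import *
p,d=vision.camera('wrist');cv2.imwrite('pics/w1.png',p);np.save('w1.npy',d)
st();go([.54,.125,.1],-.055)
E
```

```text
time: 2.65
ee_pos: [0.5379, 0.0874, 0.2092]
t 2.7 tcp [0.5381 0.0862 0.2096] yaw -0.055 F [ 0.2 -0.6  0.5] w 0.0872 q [ 0.36  0.23 -0.69  1.66  0.15  1.3  -0.41]
row [ 0.438 -0.001 -0.156] [-0.     0.001  0.001]
```

View pics/w1.png

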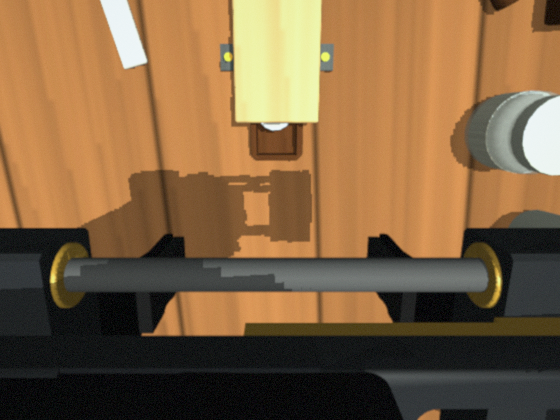

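Wrist view: the tray end spans columns 249–302 and its far edge is at row 158. The sleeve mouth is at row 122, and both are square to the jaws.

```bash
python3 - <<'E'
from h import *
c=vision.get_calibration('wrist')
print(ray(c,[(249,150),(302,150),(276,159)],.02).round(4),ray(c,[(235,122),(319,122)],.053).round(4))
E
python3 -m pendant '.3 0 -.155 0 0 0;.3 0 -.155 0 0 0;.3 0 -.155 0 0 0;.3 0 -.155 0 0 0' | head -2
python3 - <<'E'
from h import *
st();go([.5398,.124,.005],-.055)
E
```

```text
[[0.5141 0.1195 0.02  ]
 [0.5653 0.1166 0.02  ]
 [0.5397 0.1093 0.02  ]] [[0.5064 0.1471 0.053 ]
 [0.5787 0.143  0.053 ]]
time: 3.1
ee_pos: [0.5403, 0.1251, 0.1355]
t 3.1 tcp [0.5403 0.1251 0.1355] yaw -0.0546 F [-0.4 -0.9  0.3] w 0.087 q [ 0.28  0.32 -0.7   1.73  0.22  1.17 -0.53]
row [ 0.522 -0.002  0.004] [0.    0.001 0.   ]
```

```bash
python3 -m pendant '.25 0 .004 0 0 0;.52 0 .004 0 0 0;.52 0 .004 0 0 0;.52 0 .004 0 0 0;.52 0 .004 0 0 0' | head -2
python3 -m pendant '0 0 0 0 0 0;0 0 0 0 0 0;0 0 0 0 0 0;0 0 0 0 0 0;0 0 0 0 0 0;0 0 0 0 0 0;0 0 0 0 0 0;0 0 0 0 0 0' -1 30
python3 - <<'E'
from h import *
st()
s=r.read_state()['ee_pos']; go(s+np.array([-.0548,-.9985,0])*.225,-.055)
E
```

```text
time: 3.6
ee_pos: [0.5413, 0.1253, 0.0072]
time: 4.4
ee_pos: [0.5397, 0.1264, 0.0052]
eef_rot: [-0.513, -0.487, 0.513, -0.487]
ft_force: [-1.1, -0.4, 2.1]
width: 0.0499
t 4.4 tcp [0.5397 0.1264 0.0052] yaw -0.052 F [-1.1 -0.4  2.1] w 0.0499 q [ 0.22  0.49 -0.64  1.83  0.35  0.94 -0.63]
row [ 0.    -0.003  0.9  ] [ 0.002  0.    -0.   ]
```

```bash
python3 -m pendant '0 0 .05 0 0 0;0 0 .1 0 0 0;0 0 .16 0 0 0;0 0 .22 0 0 0;0 0 .28 0 0 0;0 0 .34 0 0 0;0 0 .4 0 0 0;0 0 .45 0 0 0'
python3 -m pendant '0 0 .05 0 0 0;0 0 .11 0 0 0;0 0 .17 0 0 0;0 0 .24 0 0 0;0 0 .31 0 0 0;0 0 .38 0 0 0;0 0 .44 0 0 0;0 0 .48 0 0 0'
python3 -m pendant '0 0 0 0 0 0;0 0 0 0 0 0'
python3 - <<'E'
from h import *
st();c=vision.get_calibration('top');p,d=vision.camera('top');cv2.imwrite('pics/t1.png',cv2.resize(p[150:340,100:480],None,fx=2.1,fy=2.1,interpolation=cv2.INTER_CUBIC))
E
```

```text
time: 5.2
ee_pos: [0.5337, 0.0123, 0.0051]
eef_rot: [-0.513, -0.487, 0.513, -0.487]
ft_force: [0.0, 3.1, 2.3]
width: 0.05
time: 6.0
ee_pos: [0.5273, -0.1073, 0.005]
eef_rot: [-0.513, -0.487, 0.513, -0.487]
ft_force: [0.3, 3.3, 3.7]
width: 0.0499
time: 6.2
ee_pos: [0.5274, -0.107, 0.005]
eef_rot: [-0.513, -0.486, 0.514, -0.487]
ft_force: [0.4, -3.6, 2.8]
width: 0.0496
t 6.2 tcp [ 0.5274 -0.107   0.005 ] yaw -0.0531 F [ 0.4 -3.6  2.8] w 0.0496 q [ 0.61  0.44 -0.58  1.88  0.3   0.91 -0.17]
```

View pics/t1.png

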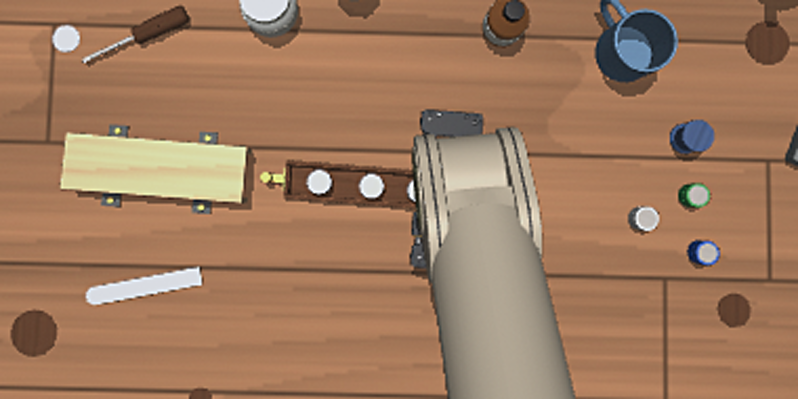

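The tray is clear: pull at (265,178) in the crop, three tins in the row, nothing disturbed. I'll drag it 30 mm further, regrip at the middle and turn it.

```bash
python3 -m pendant '0 0 .04 0 0 0;0 0 .09 0 0 0;0 0 .12 0 0 0;0 0 .12 0 0 0'|head -2
python3 -m pendant '0 0 0 0 0 0;0 0 0 0 0 0;0 0 0 0 0 0;0 0 0 0 0 0;0 0 0 0 0 0;0 0 0 0 0 0' 1|tail -1
python3 -m pendant '0 0 -.1 0 0 0;0 0 -.2 0 0 0;0 0 -.3 0 0 0;0 0 -.376 0 0 0;0 0 -.376 0 0 0;0 0 -.376 0 0 0' |head -2
python3 -m pendant '0 0 0 0 0 0;0 0 0 0 0 0;0 0 0 0 0 0;0 0 0 0 0 0;0 0 0 0 0 0;0 0 0 0 0 0;0 0 0 0 0 0' -1 30|tail -1
python3 -m pendant '0 0 0 -.03 0 0;0 0 0 -.09 0 0;0 0 0 -.16 0 0;0 0 0 -.23 0 0;0 0 0 -.3 0 0;0 0 0 -.37 0 0;0 0 0 -.44 0 0;0 0 0 -.5 0 0'
python3 - <<'E'
from h import *
st()
E
```

```text
time: 6.65
ee_pos: [0.5258, -0.1378, 0.005]
width: 0.0851
time: 7.85
ee_pos: [0.5309, -0.0421, 0.005]
width: 0.0498
time: 9.35
ee_pos: [0.5309, -0.0418, 0.0051]
eef_rot: [0.298, 0.641, -0.298, 0.641]
ft_force: [0.9, -0.7, -1.0]
width: 0.0497
t 9.35 tcp [ 0.5309 -0.0418  0.0051] yaw 0.7021 F [ 0.9 -0.7 -1. ] w 0.0497 q [ 0.62  0.48 -0.74  1.89  0.4   0.93  0.4 ]
```

```bash
python3 -m pendant '0 0 0 -.04 0 0;0 0 0 -.1 0 0;0 0 0 -.17 0 0;0 0 0 -.24 0 0;0 0 0 -.31 0 0;0 0 0 -.39 0 0;0 0 0 -.47 0 0;0 0 0 -.544 0 0'|head -2
python3 -m pendant '0 0 0 0 0 0;0 0 0 0 0 0'|tail -1
python3 - <<'E'
from h import *
st();p,d=vision.camera('top');cv2.imwrite('pics/t2.png',cv2.resize(p[150:340,100:480],None,fx=2.1,fy=2.1,interpolation=cv2.INTER_CUBIC))
E
python3 -m pendant '0 0 0 0 0 0;0 0 0 0 0 0;0 0 0 0 0 0;0 0 0 0 0 0;0 0 0 0 0 0;0 0 0 0 0 0' 1|tail -1
python3 -m pendant '-.2 0 0 0 0 0;-.3 0 0 0 0 0;-.3 0 0 0 0 0;-.3 0 0 0 0 0'|head -2
python3 - <<'E'
from h import *
st()
E
```

```text
time: 10.15
ee_pos: [0.5309, -0.0419, 0.0051]
width: 0.0496
t 10.35 tcp [ 0.531  -0.0419  0.0051] yaw 1.5108 F [-0.8  0.1  0.1] w 0.0496 q [ 0.75  0.54 -0.9   1.88  0.51  0.97  1.13]
width: 0.0848
time: 11.4
ee_pos: [0.531, -0.0422, 0.0801]
t 11.4 tcp [ 0.531  -0.0422  0.0801] yaw 1.5136 F [-0.3 -1.1 -0.9] w 0.0869 q [ 0.82  0.43 -0.98  1.83  0.4   1.09  1.2 ]
```

View pics/t2.png

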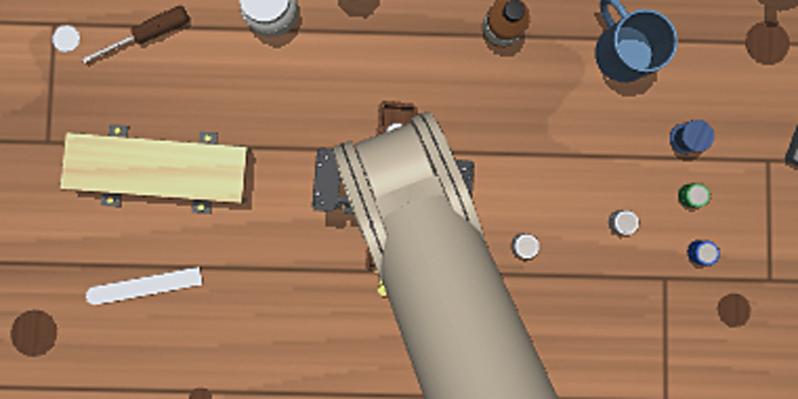

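Picture: the tray is turned a quarter, with the pull at (383,290) towards the robot. One loose tin was nudged to (625,222) and will be measured again. Now I'll swing the wrist half a turn back and regrip.

```bash
for i in 1 2 3; do python3 -m pendant '0 0 0 .1 0 0;0 0 0 .2 0 0;0 0 0 .3 0 0;0 0 0 .4 0 0;0 0 0 .5 0 0;0 0 0 .6 0 0;0 0 0 .698 0 0;0 0 0 .698 0 0'|head -2;done
python3 - <<'E'
from h import *
st();go([.531,-.042,.005],1.511-np.pi)
E
```

```text
time: 12.2
ee_pos: [0.5301, -0.0418, 0.0788]
time: 13.0
ee_pos: [0.5304, -0.0418, 0.0792]
time: 13.8
ee_pos: [0.5305, -0.0418, 0.0795]
t 13.8 tcp [ 0.5305 -0.0418  0.0795] yaw -1.6226 F [0.  0.9 0.2] w 0.0871 q [ 0.39  0.3  -0.45  1.85  0.15  1.03 -1.75]
row [ 0.298  0.    -0.002] [ 0.005  0.001 -0.   ]
```

```bash
python3 -m pendant '.1 0 0 0 0 0;.2 0 0 0 0 0;.298 0 -.002 .005 0 0;.298 0 -.002 .005 0 0;.298 0 -.002 .005 0 0'|head -2
python3 -m pendant '0 0 0 0 0 0;0 0 0 0 0 0;0 0 0 0 0 0;0 0 0 0 0 0;0 0 0 0 0 0;0 0 0 0 0 0;0 0 0 0 0 0' -1 30|tail -1
python3 -m pendant '0 0 0 -.03 0 0;0 0 0 -.09 0 0;0 0 0 -.16 0 0;0 0 0 -.23 0 0;0 0 0 -.3 0 0;0 0 0 -.37 0 0;0 0 0 -.44 0 0;0 0 0 -.5 0 0'|head -2
python3 -m pendant '0 0 0 -.04 0 0;0 0 0 -.1 0 0;0 0 0 -.17 0 0;0 0 0 -.24 0 0;0 0 0 -.31 0 0;0 0 0 -.39 0 0;0 0 0 -.47 0 0;0 0 0 -.545 0 0'|head -2
python3 -m pendant '0 0 0 0 0 0;0 0 0 0 0 0'|tail -1
python3 - <<'E'
from h import *
st()
E
python3 -m pendant '0 0 0 0 0 0;0 0 0 0 0 0;0 0 0 0 0 0;0 0 0 0 0 0;0 0 0 0 0 0;0 0 0 0 0 0' 1|tail -1
python3 -m pendant '-.2 0 0 0 0 0;-.4 0 0 0 0 0;-.6 0 0 0 0 0;-.8 0 0 0 0 0;-.8 0 0 0 0 0'|head -2
python3 - <<'E'
from h import *
st();go([.47,-.11,.3])
E
```

```text
time: 14.3
ee_pos: [0.5312, -0.0417, 0.0057]
width: 0.0494
time: 15.8
ee_pos: [0.5316, -0.0419, 0.0057]
time: 16.6
ee_pos: [0.5317, -0.0419, 0.0057]
width: 0.0498
t 16.8 tcp [ 0.5317 -0.0419  0.0057] yaw -0.0701 F [ 0.5 -0.3  2.2] w 0.0498 q [ 0.61  0.47 -0.72  1.88  0.38  0.93 -0.37]
width: 0.0847
time: 17.9
ee_pos: [0.5346, -0.0414, 0.2124]
t 17.9 tcp [ 0.5346 -0.0414  0.2124] yaw -0.0668 F [ 0.3 -0.   0.5] w 0.0869 q [ 0.72  0.22 -0.82  1.69  0.17  1.3  -0.2 ]
row [-0.353 -0.236  0.291] [-0.     0.001 -0.007]
```

```bash
python3 -m pendant '-.15 -.2 .45 0 0 0;-.15 -.2 .68 0 0 0;-.15 -.2 .68 0 0 0;-.15 -.2 .68 0 0 0;-.15 -.2 .68 0 0 0;-.15 -.2 .68 0 0 0'|head -2
cat > look.py <<'E'
from h import *
import sys
def circ(W,p,box):
    x0,x1,y0,y1=box
    m=((W[...,2]>.029)&(W[...,2]<.042)&(W[...,0]>x0)&(W[...,0]<x1)&(W[...,1]>y0)&(W[...,1]<y1)).astype(np.uint8)
    n,l,s,ce=cv2.connectedComponentsWithStats(m)
    for i in range(1,n):
        if s[i,4]>30:
            P=W[l==i];print('tin?',s[i,4],cv2.minEnclosingCircle(P[:,:2].astype(np.float32)),P[:,2].mean().round(3), 'col',p[l==i].mean(0).round())
n=sys.argv[1]
st()
c=vision.get_calibration(n);p,d=vision.camera(n);W=cloud(c,d);cv2.imwrite(f'pics/{sys.argv[2]}.png',p)
circ(W,p,(.35,.7,-.5,.12))
m=(W[...,2]>.015)&(W[...,2]<.027)&(W[...,0]>.45)&(W[...,0]<.62)&(W[...,1]>-.17)&(W[...,1]<.08)
rc=cv2.minAreaRect(W[m][:,:2].astype(np.float32));print('tray rim',m.sum(),rc)
P=W[m][:,:2];print(cv2.fitLine(P.astype(np.float32),cv2.DIST_HUBER,0,.01,.01).ravel())
E
python3 look.py wrist w2; python3 look.py top t3
```

```text
time: 18.5
ee_pos: [0.47, -0.2082, 0.2428]
t 18.5 tcp [ 0.47   -0.2082  0.2428] yaw -0.0684 F [ 0.6  0.8 -0.6] w 0.0868 q [ 0.98  0.13 -0.71  1.69  0.09  1.35  0.19]
tin? 350 ((0.5319579243659973, -0.043613605201244354), 0.014734289608895779) 0.036 col [204. 206. 201.]
tin? 915 ((0.5282890200614929, -0.1059878021478653), 0.01616196148097515) 0.037 col [240. 240. 235.]
tin? 163 ((0.5222313404083252, -0.17579051852226257), 0.006881404668092728) 0.039 col [ 87. 222. 229.]
tin? 692 ((0.45853114128112793, -0.2186395227909088), 0.016131360083818436) 0.032 col [169. 178. 177.]
tin? 450 ((0.4919130504131317, -0.34836113452911377), 0.01594742387533188) 0.032 col [218. 228. 228.]
tray rim 2010 ((0.5273966789245605, -0.1043604165315628), (0.13214834034442902, 0.05026540532708168), 86.10504913330078)
[ 0.0686372   0.9976417   0.52738494 -0.10160519]
t 18.55 tcp [ 0.4703 -0.2071  0.2427] yaw -0.0663 F [ 0.4  0.2 -0.6] w 0.0868 q [ 0.98  0.13 -0.71  1.69  0.09  1.35  0.19]
tin? 107 ((0.5365650653839111, 0.023876413702964783), 0.015923114493489265) 0.037 col [222. 220. 217.]
tin? 103 ((0.5321979522705078, -0.038642287254333496), 0.015509465709328651) 0.037 col [227. 225. 222.]
tin? 107 ((0.5276647806167603, -0.10635299235582352), 0.015807300806045532) 0.037 col [220. 219. 218.]
tin? 94 ((0.5291629433631897, -0.4416976869106293), 0.01623045839369297) 0.033 col [152. 176. 156.]
tin? 99 ((0.4585164785385132, -0.21882124245166779), 0.01562424935400486) 0.033 col [154. 156. 158.]
tray rim 423 ((0.5306582450866699, -0.05023312568664551), (0.23872660100460052, 0.0499594509601593), 86.16128540039062)
[ 0.06622681  0.9978046   0.53095233 -0.04891814]
```

View pics/w2.png

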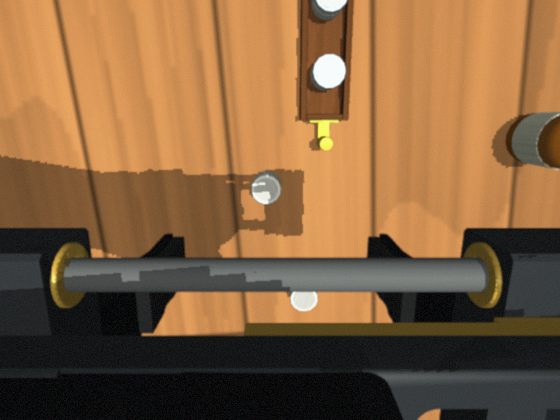

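Wrist view: the pull post is at (326,143) and now points away from the sleeve. The tray's tins are at (329,72) and (330,2); the loose tins are at (265,189) and (304,299). Tray centre is (0.531, −0.042), with tins at +64, −3 and −66 mm along it. Moving the two outer tins out by about 19 mm opens both gaps.

```bash
python3 - <<'E'
from h import *
go([.5282,-.1062,.1],-.067)
E
```

```text
row [ 0.571  0.204 -0.415] [ 0.001 -0.     0.   ]
```

```bash
python3 -m pendant '0 .2 -.415 0 0 0;0.2 .2 -.415 0 0 0;0.4 .204 -.415 0 0 0;.571 .204 -.415 0 0 0;.571 .204 -.415 0 0 0;.571 .204 -.415 0 0 0'|head -2
python3 - <<'E'
from h import *
st();go([.5282,-.1062,.024],-.067)
E
```

```text
time: 19.2
ee_pos: [0.5267, -0.1067, 0.0987]
t 19.2 tcp [ 0.5267 -0.1067  0.0987] yaw -0.065 F [-0.5  0.5  1. ] w 0.0868 q [ 0.76  0.35 -0.76  1.8   0.26  1.1  -0.15]
row [ 0.299  0.007 -0.002] [ 0.001 -0.001  0.003]
```

```bash
python3 -m pendant '.15 .006 0 0 0 0;.296 .006 0 0 0 0;.296 .006 0 0 0 0;.296 .006 0 0 0 0'|head -2
python3 -m pendant '0 0 0 0 0 0;0 0 0 0 0 0;0 0 0 0 0 0;0 0 0 0 0 0;0 0 0 0 0 0;0 0 0 0 0 0;0 0 0 0 0 0;0 0 0 0 0 0' -1 8
python3 -m pendant '0 0 .02 0 0 0;0 0 .04 0 0 0;0 0 .06 0 0 0;0 0 .08 0 0 0;0 0 .08 0 0 0'
python3 -m pendant '0 0 0 0 0 0;0 0 0 0 0 0;0 0 0 0 0 0;0 0 0 0 0 0;0 0 0 0 0 0;0 0 0 0 0 0' 1|tail -1
python3 -m pendant '-.15 0 0 0 0 0;-.3 0 0 0 0 0;-.3 0 0 0 0 0;-.3 0 0 0 0 0'|head -2
python3 - <<'E'
from h import *
st();go([.5362,.0239,.1],-.067)
E
```

```text
time: 19.6
ee_pos: [0.5307, -0.1085, 0.0287]
time: 20.4
ee_pos: [0.5294, -0.1081, 0.0263]
eef_rot: [-0.516, -0.483, 0.516, -0.483]
ft_force: [-0.3, -0.5, -0.3]
width: 0.0311
time: 20.9
ee_pos: [0.528, -0.1293, 0.0263]
eef_rot: [-0.517, -0.482, 0.517, -0.483]
ft_force: [0.2, -0.1, -0.2]
width: 0.0317
width: 0.0714
time: 21.9
ee_pos: [0.5286, -0.1283, 0.1019]
t 21.9 tcp [ 0.5286 -0.1283  0.1019] yaw -0.0672 F [-0.1 -0.2 -0.6] w 0.0866 q [ 0.79  0.35 -0.75  1.79  0.27  1.1  -0.11]
row [ 0.007 -0.011 -0.61 ] [-0.     0.001 -0.001]
```

```bash
python3 -m pendant '0 -.01 -.2 0 0 0;0 -.01 -.4 0 0 0;0 -.01 -.6 0 0 0;0.01 -.01 -.61 0 0 0;0.01 -.01 -.61 0 0 0'|head -2
python3 -m pendant '.15 0 0 0 0 0;.303 0 0 0 0 0;.303 0 0 0 0 0;.303 0 0 0 0 0'|head -2
python3 -m pendant '0 0 0 0 0 0;0 0 0 0 0 0;0 0 0 0 0 0;0 0 0 0 0 0;0 0 0 0 0 0;0 0 0 0 0 0;0 0 0 0 0 0;0 0 0 0 0 0' -1 8
python3 -m pendant '0 0 -.02 0 0 0;0 0 -.04 0 0 0;0 0 -.06 0 0 0;0 0 -.072 0 0 0;0 0 -.072 0 0 0'
python3 -m pendant '0 0 0 0 0 0;0 0 0 0 0 0;0 0 0 0 0 0;0 0 0 0 0 0;0 0 0 0 0 0;0 0 0 0 0 0' 1|tail -1
python3 -m pendant '-.15 0 0 0 0 0;-.3 0 0 0 0 0;-.3 0 0 0 0 0;-.3 0 0 0 0 0'|head -2
python3 - <<'E'
from h import *
st();go([.4585,-.2187,.1],-.067)
E
```

```text
time: 22.4
ee_pos: [0.5349, 0.0257, 0.0974]
time: 22.8
ee_pos: [0.5354, 0.0233, 0.023]
time: 23.6
ee_pos: [0.5359, 0.0242, 0.023]
eef_rot: [0.516, 0.483, -0.516, 0.483]
ft_force: [-0.1, 0.9, 0.4]
width: 0.0318
time: 24.1
ee_pos: [0.537, 0.0431, 0.023]
eef_rot: [0.516, 0.483, -0.516, 0.483]
ft_force: [0.6, 0.1, 0.2]
width: 0.0318
width: 0.0717
time: 25.1
ee_pos: [0.5375, 0.042, 0.0986]
t 25.1 tcp [0.5375 0.042  0.0986] yaw -0.0673 F [-0.1 -0.3  0.1] w 0.0863 q [ 0.54  0.36 -0.82  1.8   0.3   1.1  -0.45]
row [-0.005 -0.245  1.062] [-0.     0.    -0.001]
```

```bash
python3 -m pendant '0 0 .2 0 0 0;0 -.05 .4 0 0 0;0 -.1 .6 0 0 0;0 -.2 .8 0 0 0;0 -.245 1 0 0 0;0 -.245 1 0 0 0;0 -.245 1 0 0 0;0 -.245 1 0 0 0'|head -2
python3 - <<'E'
from h import *
st();go([.4585,-.2187,.018],-.067)
E
```

```text
time: 25.9
ee_pos: [0.4593, -0.2017, 0.0974]
t 25.9 tcp [ 0.4593 -0.2017  0.0974] yaw -0.066 F [ 0.2 -0.4  0.3] w 0.0868 q [ 0.98  0.25 -0.73  1.9   0.19  1.06  0.11]
row [0.317 0.001 0.068] [ 0.001 -0.001  0.   ]
```

```bash
python3 -m pendant '0 0 .068 0 0 0;.15 0 .068 0 0 0;.317 0 .068 0 0 0;.317 0 .068 0 0 0;.317 0 .068 0 0 0'|head -2
python3 -m pendant '0 0 0 0 0 0;0 0 0 0 0 0;0 0 0 0 0 0;0 0 0 0 0 0;0 0 0 0 0 0;0 0 0 0 0 0;0 0 0 0 0 0;0 0 0 0 0 0' -1 20
python3 -m pendant '-.1 0 0 0 0 0;-.2 0 0 0 0 0;-.3 0 0 0 0 0;-.3 0 0 0 0 0'
python3 look.py top t4
python3 - <<'E'
from h import *
go([.5286,-.082,.1],-.067)
E
```

```text
time: 26.4
ee_pos: [0.4584, -0.2192, 0.0192]
time: 27.2
ee_pos: [0.458, -0.2201, 0.0188]
eef_rot: [-0.516, -0.483, 0.516, -0.483]
ft_force: [0.5, -0.7, 0.2]
width: 0.031
time: 27.6
ee_pos: [0.4598, -0.2208, 0.0967]
eef_rot: [0.517, 0.481, -0.516, 0.485]
ft_force: [1.1, -0.1, -1.3]
width: 0.0308
t 27.6 tcp [ 0.4598 -0.2208  0.0967] yaw -0.067 F [ 1.1 -0.1 -1.3] w 0.0308 q [ 1.    0.27 -0.72  1.88  0.2   1.06  0.13]
tin? 105 ((0.5365613698959351, 0.041760049760341644), 0.015514679253101349) 0.037 col [226. 223. 220.]
tin? 104 ((0.5320405960083008, -0.03862747177481651), 0.0155085613951087) 0.037 col [226. 225. 221.]
tin? 109 ((0.5277063250541687, -0.1274663805961609), 0.015947392210364342) 0.037 col [214. 214. 213.]
tin? 104 ((0.5292016267776489, -0.4414897859096527), 0.015971656888723373) 0.033 col [148. 173. 151.]
tin? 61 ((0.45516133308410645, -0.4564206600189209), 0.014567644335329533) 0.033 col [185. 160. 153.]
tray rim 428 ((0.5306241512298584, -0.050153568387031555), (0.2389906346797943, 0.049905456602573395), 86.16985321044922)
[ 0.06507975  0.99788004  0.5310133  -0.04813947]
row [-0.02   0.241 -0.572] [-0.     0.001 -0.002]
```

```bash
python3 -m pendant '0 0 -.2 0 0 0;0 .1 -.4 0 0 0;0 .244 -.57 0 0 0;0 .244 -.57 0 0 0;0 .244 -.57 0 0 0;0 .244 -.57 0 0 0'|head -2
python3 - <<'E'
from h import *
st();go([.5293,-.083,.045],-.067)
E
```

```text
time: 28.25
ee_pos: [0.5274, -0.0828, 0.0927]
t 28.25 tcp [ 0.5274 -0.0828  0.0927] yaw -0.0674 F [-0.8  0.1 -2. ] w 0.0314 q [ 0.74  0.35 -0.78  1.82  0.28  1.09 -0.21]
row [0.191 0.008 0.   ] [-0.     0.     0.001]
```

```bash
python3 -m pendant '.1 .008 0 0 0 0;.18 .008 0 0 0 0;.19 .008 0 0 0 0;.19 .008 0 0 0 0'|head -2
python3 - <<'E'
from h import *
st();go([.5293,-.083,.0245],-.067)
E
```

```text
time: 28.65
ee_pos: [0.5295, -0.0834, 0.046]
t 28.65 tcp [ 0.5295 -0.0834  0.046 ] yaw -0.0687 F [-0.4 -0.5  0.5] w 0.0311 q [ 0.71  0.42 -0.76  1.85  0.34  1.   -0.25]
row [ 0.086 -0.001 -0.001] [-0.001  0.     0.001]
```

```bash
python3 -m pendant '.03 0 0 0 0 0;.06 0 0 0 0 0;.086 0 0 0 0 0;.086 0 0 0 0 0;.086 0 0 0 0 0'
python3 -m pendant '0 0 0 0 0 0;0 0 0 0 0 0;0 0 0 0 0 0;0 0 0 0 0 0;0 0 0 0 0 0;0 0 0 0 0 0' 1|tail -1
python3 -m pendant '-.15 0 0 0 0 0;-.32 0 0 0 0 0;-.32 0 0 0 0 0;-.32 0 0 0 0 0'|head -2
python3 - <<'E'
from h import *
st();go([.4919,-.3484,.1],-.067)
E
```

```text
time: 29.15
ee_pos: [0.5304, -0.082, 0.0247]
eef_rot: [-0.516, -0.483, 0.516, -0.483]
ft_force: [-0.5, 0.4, -1.4]
width: 0.0316
width: 0.0711
time: 30.15
ee_pos: [0.531, -0.0824, 0.1056]
t 30.15 tcp [ 0.531  -0.0824  0.1056] yaw -0.0673 F [ 0.   0.2 -0.7] w 0.0869 q [ 0.75  0.34 -0.79  1.8   0.27  1.11 -0.2 ]
row [ 0.023 -0.085  1.072] [-0.     0.001 -0.001]
```

```bash
python3 -m pendant '0 0 .2 0 0 0;0 -.05 .4 0 0 0;0 -.085 .6 0 0 0;0 -.085 .8 0 0 0;0 -.085 1 0 0 0;0 -.085 1 0 0 0;0 -.085 1 0 0 0'|head -2
python3 look.py top t5
python3 - <<'E'
from h import *
go([.4919,-.3484,.018],-.067)
E
```

```text
time: 30.85
ee_pos: [0.4913, -0.3311, 0.1031]
t 30.85 tcp [ 0.4913 -0.3311  0.1031] yaw -0.0699 F [-0.9  1.9  0.4] w 0.0872 q [ 1.05  0.44 -0.66  1.66  0.29  1.15  0.24]
tin? 105 ((0.5365345478057861, 0.04186827689409256), 0.015552260912954807) 0.037 col [230. 227. 223.]
tin? 102 ((0.5319934487342834, -0.03863794729113579), 0.015472663566470146) 0.037 col [229. 229. 225.]
tin? 106 ((0.5298252701759338, -0.08127975463867188), 0.015846002846956253) 0.037 col [224. 225. 222.]
tin? 109 ((0.5276414155960083, -0.12736397981643677), 0.015999987721443176) 0.037 col [216. 216. 215.]
tin? 31 ((0.4917633533477783, -0.3415493965148926), 0.012445999309420586) 0.032 col [208. 210. 212.]
tray rim 428 ((0.5306514501571655, -0.05028831213712692), (0.2392715960741043, 0.049953632056713104), 86.16096496582031)
[ 0.06279121  0.99802667  0.530886   -0.05025406]
row [0.342 0.005 0.077] [ 0.    -0.001  0.001]
```

View pics/t5.png

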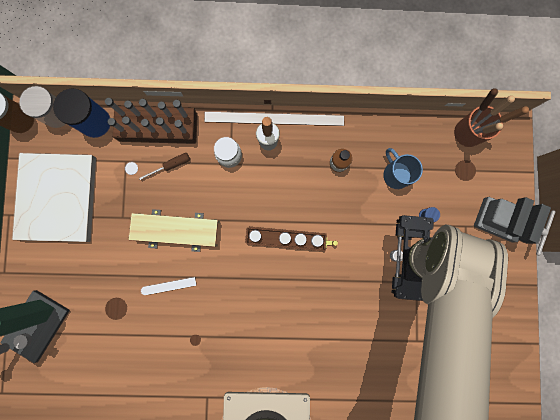

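Four tins now stand in the row, (255–317, 237–241), and the tin still loose is by the jaws at (397,256). Picking it up.

```bash
python3 -m pendant '0 .005 .077 0 0 0;.15 .005 .077 0 0 0;.342 .005 .077 0 0 0;.342 .005 .077 0 0 0;.342 .005 .077 0 0 0'|head -2
python3 -m pendant '0 0 0 0 0 0;0 0 0 0 0 0;0 0 0 0 0 0;0 0 0 0 0 0;0 0 0 0 0 0;0 0 0 0 0 0;0 0 0 0 0 0;0 0 0 0 0 0' -1 20
python3 -m pendant '-.1 0 0 0 0 0;-.2 0 0 0 0 0;-.32 0 0 0 0 0;-.32 0 0 0 0 0'
python3 - <<'E'
from h import *
go([.5337,.0016,.1],-.067)
E
```

```text
time: 31.4
ee_pos: [0.4927, -0.3483, 0.0197]
time: 32.2
ee_pos: [0.4924, -0.3494, 0.0193]
eef_rot: [-0.516, -0.483, 0.516, -0.483]
ft_force: [0.1, -0.3, 0.4]
width: 0.0314
time: 32.6
ee_pos: [0.4946, -0.3504, 0.1034]
eef_rot: [0.517, 0.481, -0.516, 0.485]
ft_force: [0.6, 0.4, -0.7]
width: 0.0313
row [ 0.009  0.062 -1.415] [ 0.     0.002 -0.003]
```

```bash
python3 -m pendant '0 0 -.2 0 0 0;0 .03 -.4 0 0 0;0 .03 -.6 0 0 0;0 .062 -.8 0 0 0;0 .062 -1 0 0 0;0 .062 -1 0 0 0'|head -2
python3 - <<'E'
from h import *
st();go([.5337,.0016,.1],-.067)
E
```

```text
time: 33.2
ee_pos: [0.525, -0.0929, 0.0994]
t 33.2 tcp [ 0.525  -0.0929  0.0994] yaw -0.0569 F [ 0.5  0.2 -0.3] w 0.0311 q [ 0.77  0.34 -0.79  1.82  0.27  1.09 -0.17]
row [-0.001  0.013 -0.379] [ 0.007 -0.002 -0.   ]
```

```bash
python3 -m pendant '0 .013 -.2 .007 0 0;0 .013 -.379 .007 0 0;0 .013 -.379 .007 0 0;0 .013 -.379 .007 0 0;.1 .013 -.379 .007 0 0;.2 .013 -.379 .007 0 0;.2 .013 -.379 .007 0 0'|head -2
python3 - <<'E'
from h import *
st();go([.5337,.0016,.025],-.067)
E
```

```text
time: 33.9
ee_pos: [0.5331, -0.008, 0.047]
t 33.9 tcp [ 0.5331 -0.008   0.047 ] yaw -0.0789 F [-0.3 -0.3  0.6] w 0.0317 q [ 0.6   0.42 -0.79  1.86  0.35  1.01 -0.41]
row [ 0.088 -0.    -0.038] [-0.008 -0.     0.002]
```

```bash
python3 -m pendant '-.04 0 -.038 -.008 0 0;-.04 0 -.038 -.008 0 0;-.04 0 -.038 -.008 0 0'|head -2
python3 - <<'E'
from h import *
st();go([.5337,.0016,.025],-.067)
E
```

```text
time: 34.2
ee_pos: [0.5357, 0.0026, 0.0606]
t 34.2 tcp [0.5357 0.0026 0.0606] yaw -0.0654 F [-0.7 -1.  -0.8] w 0.0315 q [ 0.59  0.41 -0.8   1.84  0.34  1.03 -0.41]
row [ 0.142 -0.008  0.005] [ 0.001  0.    -0.001]
```

```bash
python3 -m pendant '.05 -.006 0.005 0 0 0;.1 -.006 0.005 0 0 0;.12 -.006 0.005 0 0 0;.142 -.006 0.005 0 0 0;.142 -.006 0.005 0 0 0;.142 -.006 0.005 0 0 0'
python3 -m pendant '0 0 0 0 0 0;0 0 0 0 0 0;0 0 0 0 0 0;0 0 0 0 0 0;0 0 0 0 0 0;0 0 0 0 0 0' 1|tail -1
python3 -m pendant '-.15 0 0 0 0 0;-.32 0 0 0 0 0;-.45 0 0 0 0 0;-.45 0 0 0 0 0'|head -2
python3 - <<'E'
from h import *
st();go([.52,-.19,.2],-.06)
E
```

```text
time: 34.8
ee_pos: [0.5334, 0.0017, 0.0236]
eef_rot: [0.516, 0.483, -0.516, 0.483]
ft_force: [0.2, -0.4, 1.2]
width: 0.0313
width: 0.0714
time: 35.8
ee_pos: [0.5359, 0.002, 0.1407]
t 35.8 tcp [0.5359 0.002  0.1407] yaw -0.0655 F [-0.2 -0.2  1.2] w 0.0862 q [ 0.64  0.3  -0.85  1.77  0.25  1.17 -0.34]
row [-0.237 -0.012  0.771] [-0.004  0.    -0.005]
```

```bash
python3 -m pendant '-.2 0 .2 0 0 0;-.2 0 .4 0 0 0;-.23 -.012 .6 0 0 0;-.23 -.012 .771 0 0 0;-.23 -.012 .771 0 0 0;-.23 -.012 .771 0 0 0'|head -2
python3 look.py top t6; python3 look.py wrist w3
python3 - <<'E'
import cv2,numpy as np
t=cv2.imread('pics/t6.png')[190:300,110:390];w=cv2.imread('pics/w3.png')
cv2.imwrite('pics/m6.png',np.vstack([cv2.resize(t,(560,220)),w[:260]]))
E
```

```text
time: 36.4
ee_pos: [0.517, -0.1927, 0.1929]
t 36.4 tcp [ 0.517  -0.1927  0.1929] yaw -0.0697 F [-0.3  1.7  0.1] w 0.0872 q [ 0.92  0.27 -0.75  1.67  0.19  1.28  0.06]
tin? 105 ((0.5365722179412842, 0.0418899767100811), 0.01555574405938387) 0.037 col [224. 220. 217.]
tin? 105 ((0.531104326248169, -0.0025832843966782093), 0.015608089044690132) 0.037 col [224. 222. 218.]
tin? 104 ((0.5317745208740234, -0.03948308899998665), 0.01573213003575802) 0.037 col [224. 223. 219.]
tin? 106 ((0.5298799276351929, -0.08119863271713257), 0.015873273834586143) 0.037 col [220. 220. 217.]
tin? 108 ((0.5276952385902405, -0.1273670643568039), 0.015952622517943382) 0.037 col [212. 211. 211.]
tray rim 435 ((0.530596137046814, -0.05027138441801071), (0.23876617848873138, 0.04984010383486748), 86.1621322631836)
[ 0.0684864   0.99765205  0.53084743 -0.08595079]
t 36.45 tcp [ 0.5176 -0.1902  0.1931] yaw -0.0664 F [-0.1  1.2  0.8] w 0.0869 q [ 0.92  0.27 -0.76  1.67  0.19  1.28  0.06]
tin? 876 ((0.5323145985603333, -0.039651449769735336), 0.01584305614233017) 0.037 col [226. 229. 225.]
tin? 1226 ((0.5304952263832092, -0.08075116574764252), 0.01596282422542572) 0.037 col [241. 242. 238.]
tin? 1081 ((0.5281499028205872, -0.12684424221515656), 0.015825998038053513) 0.037 col [244. 246. 242.]
tin? 208 ((0.5225119590759277, -0.17467644810676575), 0.007023816928267479) 0.039 col [ 77. 205. 221.]
tray rim 2660 ((0.5276529788970947, -0.10085496306419373), (0.1393200159072876, 0.05002418905496597), 86.13396453857422)
[ 0.07105088  0.9974727   0.52769923 -0.09945849]
```

View pics/m6.png

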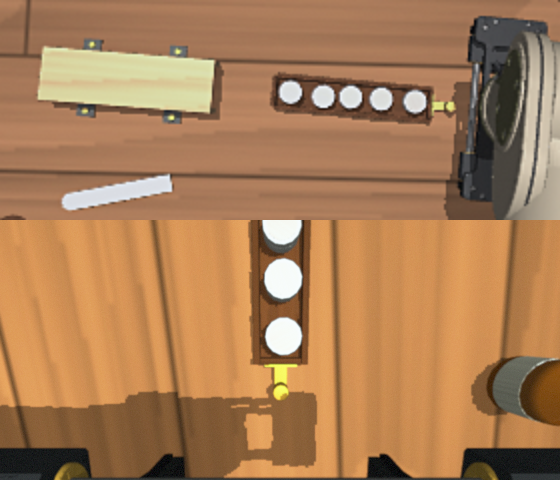

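All five tins stand in the row (tops at 37 mm) with the pull towards the robot's right. The tray centre is (0.5315, −0.041), already on the sleeve's axis and off by only 0.012 rad. Next I grip near the pull end.

```bash
python3 - <<'E'
from h import *
go([.5261,-.1208,.09],-.067)
E
```

```text
row [ 0.413  0.015 -0.274] [ 0.002 -0.001  0.   ]
```

```bash
python3 -m pendant '0 .015 -.15 0 0 0;.1 .015 -.274 0 0 0;.25 .015 -.274 0 0 0;.413 .015 -.274 0 0 0;.413 .015 -.274 0 0 0;.413 .015 -.274 0 0 0'|head -2
python3 - <<'E'
from h import *
st();go([.5261,-.1208,.005],-.067)
E
```

```text
time: 37.1
ee_pos: [0.5262, -0.1207, 0.0912]
t 37.1 tcp [ 0.5262 -0.1207  0.0912] yaw -0.0631 F [ 0.6 -0.3  0.2] w 0.0868 q [ 0.8   0.36 -0.77  1.81  0.28  1.09 -0.13]
row [ 0.345 -0.     0.001] [ 0.003 -0.001  0.   ]
```

```bash
python3 -m pendant '.1 0 0 .003 0 0;.2 0 0 .003 0 0;.3 0 0 .003 0 0;.345 0 0 .003 0 0;.345 0 0 .003 0 0;.345 0 0 .003 0 0'|head -2
python3 -m pendant '0 0 0 0 0 0;0 0 0 0 0 0;0 0 0 0 0 0;0 0 0 0 0 0;0 0 0 0 0 0;0 0 0 0 0 0;0 0 0 0 0 0' -1 30|tail -1
python3 - <<'E'
from h import *
st();
ax=lambda s:[.5417-.0548*s,.145-.9985*s,.005]
go(ax(.21),-.055)
E
```

```text
time: 37.7
ee_pos: [0.5273, -0.1224, 0.0061]
width: 0.0499
t 38.4 tcp [ 0.526  -0.1225  0.0043] yaw -0.0701 F [ 0.5 -0.5  1.2] w 0.0499 q [ 0.74  0.48 -0.71  1.87  0.39  0.93 -0.22]
row [-0.003  0.    -0.232] [-0.01  0.   -0.  ]
```

```bash
python3 -m pendant '0 0 -.04 -.003 0 0;0 0 -.09 -.006 0 0;0 0 -.14 -.01 0 0;0 0 -.19 -.01 0 0;0 0 -.232 -.01 0 0;0 0 -.232 -.01 0 0;0 0 -.232 -.01 0 0'|tail -1
python3 look.py top t7
python3 - <<'E'
from h import *
ax=lambda s:[.5417-.0548*s,.145-.9985*s,.005]
go(ax(.15),-.055);go(ax(.025),-.055)
p=cv2.imread('pics/t7.png')
cv2.imwrite('pics/m7.png',cv2.resize(p[195:275,120:360],None,fx=3.3,fy=3.3,interpolation=cv2.INTER_CUBIC))
E
```

```text
width: 0.0496
t 39.1 tcp [ 0.5302 -0.0629  0.0043] yaw -0.0532 F [-0.1  3.2  1.4] w 0.0496 q [ 0.65  0.48 -0.73  1.88  0.39  0.93 -0.32]
tin? 106 ((0.5375797152519226, 0.1020561084151268), 0.016002357006072998) 0.037 col [219. 216. 213.]
tin? 109 ((0.5337772965431213, 0.056874003261327744), 0.015621352009475231) 0.037 col [218. 215. 211.]
tin? 105 ((0.5342249274253845, 0.019866354763507843), 0.0158246960490942) 0.037 col [221. 219. 216.]
tin? 97 ((0.5290919542312622, -0.44219648838043213), 0.01621277630329132) 0.032 col [144. 170. 146.]
tin? 100 ((0.4542298913002014, -0.4536823332309723), 0.016735492274165154) 0.033 col [177. 150. 142.]
tray rim 147 ((0.5344099998474121, 0.030344972386956215), (0.10012128949165344, 0.04997357353568077), 87.26569366455078)
[0.6421424  0.76658535 0.53936434 0.0397908 ]
row [-0.002  0.001 -0.235] [ 0.001 -0.001 -0.   ]
row [-0.002  0.001 -0.735] [ 0.001 -0.001 -0.   ]
```

View pics/m7.png

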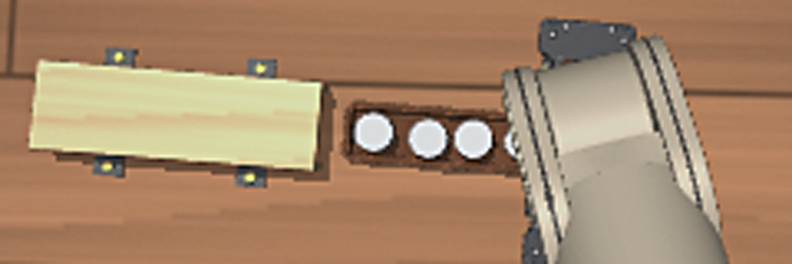

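The crop shows the tray in line with the mouth: centre about 1 mm off axis and 0.007 rad off. Sliding it in now.

```bash
python3 -m pendant '0 .001 -.03 0 0 0;0 .002 -.07 0 0 0;0 .003 -.11 0 0 0;0 .003 -.15 0 0 0;0 .003 -.19 0 0 0;0 .003 -.235 0 0 0'
python3 -m pendant '0 0 -.05 0 0 0;0 0 -.1 0 0 0;0 0 -.16 0 0 0;0 0 -.22 0 0 0;0 0 -.28 0 0 0;0 0 -.34 0 0 0;0 0 -.4 0 0 0;0 0 -.44 0 0 0'
python3 - <<'E'
from h import *
st();ax=lambda s:[.5417-.0548*s,.145-.9985*s,.005]
go(ax(.025),-.055)
E
```

```text
time: 39.75
ee_pos: [0.5341, -0.0054, 0.0044]
eef_rot: [-0.514, -0.486, 0.514, -0.486]
ft_force: [0.1, -4.0, 3.2]
width: 0.0498
time: 40.55
ee_pos: [0.54, 0.1058, 0.0043]
eef_rot: [0.513, 0.486, -0.513, 0.486]
ft_force: [0.0, -4.7, 5.5]
width: 0.0497
t 40.55 tcp [0.54   0.1058 0.0043] yaw -0.0538 F [ 0.  -4.7  5.5] w 0.0497 q [ 0.35  0.52 -0.76  1.84  0.43  0.95 -0.65]
row [-0.003 -0.002 -0.057] [ 0.001 -0.     0.   ]
```

```bash
python3 -m pendant '0 0 0 0 0 0;0 0 0 0 0 0;0 0 0 0 0 0;0 0 0 0 0 0;0 0 0 0 0 0;0 0 0 0 0 0' 1|tail -1
python3 -m pendant '-.2 0 0 0 0 0;-.4 0 0 0 0 0;-.4 0 .1 0 0 0;-.4 0 .21 0 0 0;-.4 0 .21 0 0 0;-.4 0 .21 0 0 0'|head -2
python3 - <<'E'
from h import *
st();go([.5367,.0536,.02],-.055)
c=vision.get_calibration('top');p,d=vision.camera('top')
hsv=cv2.cvtColor(p,cv2.COLOR_BGR2HSV);q=proj(c,[[.5367,.0536,.04]])[0];print(q,p.shape)
c=vision.get_calibration('wrist');p,d=vision.camera('wrist');print(proj(c,[[.5367,.0536,.04]]))
E
```

```text
width: 0.0846
time: 41.75
ee_pos: [0.5372, 0.0509, 0.1043]
t 41.75 tcp [0.5372 0.0509 0.1043] yaw -0.0566 F [ 0.8 -0.3 -0.1] w 0.087 q [ 0.52  0.36 -0.82  1.79  0.29  1.11 -0.45]
row [ 0.337 -0.003 -0.011] [-0.001  0.    -0.   ]
[250.60459684 235.43311904] (420, 560, 3)
[[274.73105522 215.25999423]]
```

```bash
python3 - <<'E'
from h import *
c=vision.get_calibration('wrist');p,d=vision.camera('wrist');W=cloud(c,d)
hsv=cv2.cvtColor(p,cv2.COLOR_BGR2HSV)
m=(hsv[...,0]>22)&(hsv[...,0]<36)&(hsv[...,1]>120)&(hsv[...,2]>80)&(W[...,2]>.034)&(W[...,2]<.046)&(W[...,1]<.13)&(W[...,1]>0)
print(m.sum(),cv2.minEnclosingCircle(W[m][:,:2].astype(np.float32)) if m.sum() else '')
cv2.imwrite('pics/w4.png',p)
E
```

```text
111 ((0.5367773771286011, 0.05283328890800476), 0.005380366928875446)
```

View pics/w4.png

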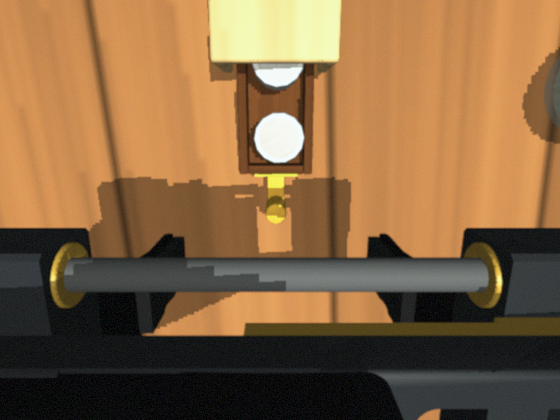

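The pull post at (275,212) sits at (0.5368, 0.0528), as predicted. Pinch it and push home.

```bash
python3 -m pendant '.1 0 -.008 0 0 0;.2 -.002 -.008 0 0 0;.3 -.002 -.008 0 0 0;.337 -.002 -.008 0 0 0;.337 -.002 -.008 0 0 0;.337 -.002 -.008 0 0 0'|head -2
python3 -m pendant '0 0 0 0 0 0;0 0 0 0 0 0;0 0 0 0 0 0;0 0 0 0 0 0;0 0 0 0 0 0;0 0 0 0 0 0;0 0 0 0 0 0;0 0 0 0 0 0' -1 30
python3 - <<'E'
from h import *
st();ax=lambda s:[.5417-.0548*s,.145-.9985*s,.02]
go(ax(.03),-.055);go(ax(.022),-.055)
E
```

```text
time: 42.5
ee_pos: [0.5374, 0.0541, 0.0209]
time: 43.3
ee_pos: [0.5368, 0.0535, 0.02]
eef_rot: [0.514, 0.486, -0.514, 0.486]
ft_force: [-1.0, 0.1, 0.4]
width: 0.0312
t 43.3 tcp [0.5368 0.0535 0.02  ] yaw -0.055 F [-1.   0.1  0.4] w 0.0312 q [ 0.46  0.47 -0.77  1.86  0.39  0.97 -0.53]
row [ 0.    -0.001 -0.247] [ 0.  0. -0.]
row [ 0.    -0.001 -0.279] [ 0.  0. -0.]
```

```bash
python3 -m pendant '0 0 0 0 0 0;0 0 0 0 0 0;0 0 0 0 0 0;0 0 0 0 0 0;0 0 0 0 0 0;0 0 0 0 0 0' -1 30|tail -1
python3 -m pendant '0 0 -.03 0 0 0;0 0 -.06 0 0 0;0 0 -.1 0 0 0;0 0 -.14 0 0 0;0 0 -.18 0 0 0;0 0 -.22 0 0 0;0 0 -.247 0 0 0;0 0 -.247 0 0 0'
python3 - <<'E'
from h import *
st()
E
```

```text
width: 0.0127
time: 44.7
ee_pos: [0.54, 0.1174, 0.02]
eef_rot: [0.513, 0.487, -0.513, 0.486]
ft_force: [0.0, 2.9, 0.3]
width: 0.013
t 44.7 tcp [0.54   0.1174 0.02  ] yaw -0.0528 F [0.  2.9 0.3] w 0.013 q [ 0.35  0.5  -0.77  1.83  0.41  0.98 -0.66]
```

```bash
python3 -m pendant '0 0 -.006 0 0 0;0 0 -.012 0 0 0;0 0 -.016 0 0 0;0 0 -.016 0 0 0'
python3 -m pendant '0 0 -.004 0 0 0;0 0 -.008 0 0 0;0 0 -.008 0 0 0'
python3 -m pendant '0 0 -.004 0 0 0;0 0 -.006 0 0 0;0 0 -.006 0 0 0'
```

```text
time: 45.1
ee_pos: [0.5407, 0.1185, 0.02]
eef_rot: [-0.514, -0.486, 0.514, -0.486]
ft_force: [0.0, -3.0, 2.5]
width: 0.013
time: 45.4
ee_pos: [0.5406, 0.1213, 0.02]
eef_rot: [0.514, 0.486, -0.513, 0.486]
ft_force: [1.1, -3.1, -0.1]
width: 0.0128
time: 45.7
ee_pos: [0.5407, 0.1228, 0.02]
eef_rot: [0.514, 0.486, -0.513, 0.486]
ft_force: [0.2, -2.0, 0.5]
width: 0.0134
```

```bash
python3 -m pendant '0 0 -.004 0 0 0;0 0 -.004 0 0 0'
python3 -m pendant '0 0 -.004 0 0 0;0 0 -.004 0 0 0'
python3 -m pendant '0 0 -.004 0 0 0;0 0 -.004 0 0 0'
```

```text
time: 45.9
ee_pos: [0.5407, 0.1234, 0.02]
eef_rot: [-0.513, -0.486, 0.514, -0.486]
ft_force: [-0.3, -4.5, 1.6]
width: 0.0134
time: 46.1
ee_pos: [0.5407, 0.1234, 0.02]
eef_rot: [-0.513, -0.485, 0.514, -0.486]
ft_force: [-0.9, -7.9, 3.3]
width: 0.013
time: 46.3
ee_pos: [0.5407, 0.1234, 0.02]
eef_rot: [-0.513, -0.485, 0.515, -0.486]
ft_force: [-2.4, -10.7, 6.0]
width: 0.0131
```

It stopped at y = 0.1234 with the force rising, so the tray is home. I'll ease off, release and check.

```bash
python3 -m pendant '0 0 .01 0 0 0;0 0 .01 0 0 0'|tail -2
python3 -m pendant '0 0 0 0 0 0;0 0 0 0 0 0;0 0 0 0 0 0;0 0 0 0 0 0;0 0 0 0 0 0' 1|tail -1
python3 -m pendant '-.15 0 0 0 0 0;-.3 0 0 0 0 0;-.5 0 0 0 0 0;-.5 0 .2 0 0 0;-.5 0 .4 0 0 0;-.5 0 .6 0 0 0;-.5 0 .6 0 0 0;-.5 0 .6 0 0 0'|head -2
python3 - <<'E'
from h import *
st()
for n in('wrist','top'):
    c=vision.get_calibration(n);p,d=vision.camera(n);W=cloud(c,d);cv2.imwrite(f'pics/{n}9.png',p)
    hsv=cv2.cvtColor(p,cv2.COLOR_BGR2HSV)
    m=(hsv[...,0]>22)&(hsv[...,0]<36)&(hsv[...,1]>120)&(W[...,2]>.034)&(W[...,2]<.044)&(W[...,1]<.139)&(W[...,1]>0.05)&(abs(W[...,0]-.54)<.03)
    if m.sum():
        q,_=cv2.minEnclosingCircle(W[m][:,:2].astype(np.float32));print(n,m.sum(),q,'s,lat',(np.array(q)-[.5417,.145])@np.array([[-.0548,.9985],[-.9985,-.0548]]))
t=cv2.imread('pics/top9.png');w=cv2.imread('pics/wrist9.png')
cv2.imwrite('pics/m9.png',np.vstack([t[120:330,:],w[:250]]))
E
```

```text
ft_force: [0.1, -2.6, 1.9]
width: 0.013
width: 0.0448
time: 47.8
ee_pos: [0.5323, -0.0279, 0.145]
t 47.8 tcp [ 0.5323 -0.0279  0.145 ] yaw -0.058 F [-0.1  1.2  0.5] w 0.0864 q [ 0.67  0.29 -0.8   1.77  0.22  1.18 -0.26]
```

View pics/m9.png

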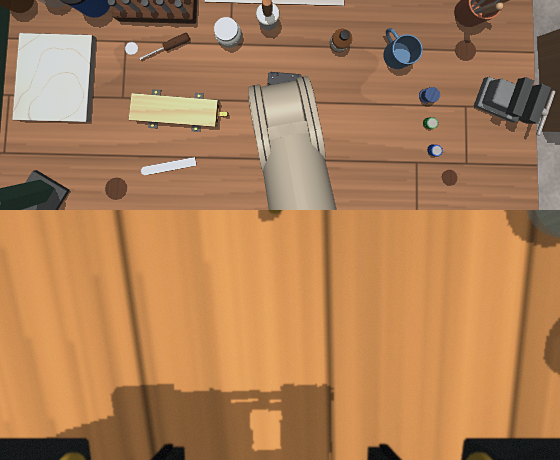

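The pull shows just outside the mouth, no plain tins remain on the bench, and the look-alikes and other items are in place. One last check of the pull's position, then I hand in.

```bash
python3 -m pendant '-.3 0 .3 0 0 0;-.3 0 .3 0 0 0;-.3 0 .3 0 0 0;-.3 0 .3 0 0 0;-.3 0 .3 0 0 0;-.3 0 .3 0 0 0'|head -2; python3 - <<'E'
from h import *
from bench import close_job
c=vision.get_calibration('wrist');p,d=vision.camera('wrist');c2=vision.get_calibration('top');t,_=vision.camera('top')
hsv=cv2.cvtColor(t,cv2.COLOR_BGR2HSV)[228:246,217:240]
m=(hsv[...,0]>20)&(hsv[...,0]<36)&(hsv[...,1]>150)
v,u=np.nonzero(m);print(m.sum(),u.max()+217)
e=ray(c2,[(u.max()+217.5,v.mean()+228)],.038)[0];print('post outer edge',e,'s',((.145-e[1])/.9985).round(4),'expected .029')
st();print(close_job())
E
```

```text
time: 48.5
ee_pos: [0.528, -0.0994, 0.2189]Traceback (most recent call last):
  File "<stdin>", line 6, in <module>
    return umr_maximum(a, axis, None, out, keepdims, initial, where)
ValueError: zero-size array to reduction operation maximum which has no identity
```

```bash
python3 - <<'E'
from h import *
from bench import close_job
c=vision.get_calibration('top');t,_=vision.camera('top')
q=proj(c,[[.5405,.1234,.04]])[0];print(q)
u0,v0=q.round().astype(int)
b=t[v0-8:v0+9,u0-8:u0+12].astype(int)
m=(b[...,2]-b[...,0]>60)&(b[...,1]-b[...,0]>60)&(b[...,1]>.75*b[...,2])
m[:,:3]=0
v,u=np.nonzero(m);print(m.sum(),u.max()+u0-8)
e=ray(c,[(u.max()+u0-7.5,v.mean()+v0-8)],.038)[0];print('post outer edge',e,'s',((.145-e[1])/.9985).round(4),'expected .029')
st();print(close_job())
E
```

```text
[224.76159591 233.40750794]
28 226
post outer edge [0.54042246 0.11895341 0.038     ] s 0.0261 expected .029
t 48.65 tcp [ 0.5281 -0.1004  0.2194] yaw -0.0533 F [-0.2  0.3  0.3] w 0.0872 q [ 0.79  0.22 -0.78  1.66  0.16  1.32 -0.07]
the job is handed in; nothing more can be done
None
```

I drew the tray out, turned it end for end in two quarter turns, and moved the two outer tins apart. The two loose plain tins then went into the gaps, and I pushed the tray home by its pull. Only two plain tins were loose on the bench; I left the blue and green look-alikes alone. The job was handed in at 48.7 s.

- **Tray home:** the push stopped hard at about 11 N with the post 22 mm outside the mouth, which puts the tray's origin about 112 mm inside.
- **Pull position:** the last top view put the post's outer edge at 26 mm, where 29 mm was expected. That is within pixel resolution, and the pull is outside the mouth.
- **Tins:** all five stood upright in the tray (tops at 37 mm) when last measured, just before it went in. I could not see most of them once the tray was inside the sleeve.
- **Failed checks:** the depth-based check on the pull found no match, and a colour-mask check then stopped with an error before the pixel check above worked.
- **Other things:** they looked undisturbed in the last picture, and the gripper was well clear.

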